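# Find the high spot of a bent reel flange on the run-out stand

## Task

Turn the reel on the leaning run-out stand (it has a crank knob for this) slowly, in either direction and always less than half a turn a second, and stop it with the high spot of its bent upper flange, the top of the taller of the two bulges on its rim, right at the tip of the fixed pointer. Then let go and leave the reel standing still there; do not disturb the other things on the desk.

Things in the scene. Friction and masses are not known exactly. Their poses are not given: they have to be found in the camera images.
- hub (a point): Point on the reel's spindle at the centre of the upper face of its upper flange, 150 mm above the desk. z axis: the spindle, up out of the flange, leaning 35 degrees from vertical towards the stand's -y (stand yawed up to 0.35 rad). x axis: along the crank arm to the knob. The arm is a steel bar 8 mm thick, 22 wide, lying on the flange; its hub is 30 mm across, 12 high.
- knob_center (a point): Centre, half-way up, of the black crank knob: cylinder 20 mm across, 40 tall, axis parallel to the spindle and 58 mm from it. Its foot is on the crank arm, so this point is 28 mm above the flange's upper face. It revolves freely on its pin, so it can be held while carried round. Turning takes 1 to 3 N at the knob; the crank stays where left.
- high_spot (a point): Top of the taller bulge on the rim of the reel's aluminium upper flange: 97 mm from the spindle, 4 mm below the upper face of the 8 mm thick flange. The rim is round, radius 85 mm, but for this bulge (12 mm proud, 56 degrees wide) and a lower one. The reel is clamped to the crank and turns with it, at a different angle to the crank arm each start. x axis: outwards through the high spot.
- low_bulge (a point): Top of the lower bulge on the same rim, 91 mm from the spindle (6 mm proud, about 59 degrees wide), 149 degrees counterclockwise from the high spot seen from above. Not the one wanted.
- pointer_tip (a point): Tip of the fixed steel pointer, a small cone on a 22 mm square grey post on the stand's base, on the side away from the robot (stand's +x). It points at the spindle from 100 mm, level with the middle of the flange's thickness: the high spot passes it with a gap of 3 mm, the lower bulge 9 mm, the round rim 15 mm.
- lamp (a point): Centre of the strip lamp fixed above the uphill half of the reel: 200 mm along the stand's x, 50 wide, 22 high, underside 334 mm above the desk. It hangs from an 18 mm post 65 mm further uphill, 373 mm high over all. It is in the way of a gripper held upright over the uphill half of the reel.
- crank (a joint): Turning angle of crank and reel about the spindle (rad), counterclockwise positive seen from above; no stops. At 0 the crank arm points to the pointer. Its speed is what must stay slow.
- bobbin_tall: Bystander, loose: upright black bobbin of tow on a cardboard core, 84 mm across, 194 high. Origin at its underside.
- core_tube: Bystander, loose: empty upright cardboard tube, 76 mm across, 70 high, beside the stand. Origin at its underside.
- wrench: Bystander, loose: steel wrench lying beside the stand on the side to which the reel leans. Origin at its underside.
- marker: Bystander, loose: white marker pen with black cap, 130 mm long, 17 thick, lying. Origin at its underside.
- stapler: Bystander, loose: desk stapler, 130 x 36 x 42 mm. Origin at its underside.
- mug: Bystander, loose: white mug, 80 mm across, 90 high. Origin at its underside.

How it is judged (in metres and radians):
At the end, for the whole second after the job is handed in: The high spot is within 16 mm of the pointer's tip (about 9 degrees of turn either way) and the reel stands still (under 0.05 rad/s) (distance between high_spot and pointer_tip below 0.016 m and velocity of joint crank between -0.05 and 0.05 rad/s); the robot touches nothing.
It fails at once if the reel is spun fast (over 3.2 rad/s, half a turn a second) (velocity of joint crank above 3.2 rad/s or velocity of joint crank below -3.2 rad/s).
It fails at once if a bystander is displaced by more than 30 mm (distance of any of bobbin_tall, core_tube, wrench, marker, stapler, mug from where it was at the start of the episode above 0.03 m).
It also fails if it takes over 51 s, if anything falls off the work surface, if the arm or the gripper's body presses on something with over 40 N, if the wrist force passes 120 N, or if a joint passes its speed limit or range.

## Robot

A 7-joint arm with a two-finger parallel gripper is mounted at the origin on the work surface. World frame = base frame: x ahead of the robot, y to its left, z up, the work surface at z = 0. Lengths are in mm, angles in rad, forces in N, time in s.
With the tool pointing down it reaches from about 400 to 875 mm from the base axis. Payload 4.4 kg.
Tool frame: the origin (TCP) lies at the very end of the fingers, on their centre line; the grasp point (between the pads) lies 19 mm behind it; z points along the fingers, x is the direction in which the jaws open and shut, and the axes are right-handed (so a half turn about z gives the same grasp; the last joint's range is limited). The gripper opens to 85 mm and grips with 20 to 120 N. Pads are 22 mm wide; open, the fingers measure 114 mm over their backs; the gripper's body (76 mm by 85 mm) begins 54 mm behind the grasp point. The pads swing forward as they close: fully open they stand 13 mm farther back than shut.
Start: joints at [1.067, 0.628, 0.038, 1.517, -0.027, 0.996, -0.02], TCP at [275.594, -588.698, 231.313] pointing down, gripper open.
Joint ranges: [-3.06, 3.06], [-0.37, 2.12], [-1.25, 1.32], [0.18, 2.47], [-1.1, 4.24], [0.23, 1.98], [-2.94, 2.94]. Speed limits (rad/s): [2.57, 2.57, 3.14, 3.14, 3.14, 3.14, 3.14].

## Interface

Orientations are given as a unit quaternion [w, x, y, z].
In Python, from cell import manip, cams, finder gives the robot as it stands.
- The arm moves only by the tool carry_out, never from a script. Its argument "moves" is a list of rows, each a list of 7 numbers: the shift along the world's x, y, z in m, then the turn, a rotation vector about the world's x, y, z in rad, then the closure, from 0 (fully open) to 1 (shut). A call has 1 to 20 rows; each row is the pose to reach, as a shift and turn from the pose measured when the call began; what a row does not reach only later rows make up. A row lasts 1/10 s, in which the tool goes at most 50 mm and 8.59 degrees, less where a joint would pass 70% of its speed; a pose out of reach is approached as far as the arm can. A call with a gripper value outside its range is refused whole. The fingers move at their own pace and stop on an object; the grip force is fixed at half the most. Time passes only in rows, so rows that repeat a pose let the fingers close. It gives the time, the measured TCP pose, the force and the opening at its end, in the units of the state.
- manip.state(): the state, without advancing time (a new reading comes with each control period).
- cams.read_camera(name): name is "side" or "top"; returns a dict with "img" (400x640x3 uint8, blue, green, red), "z_map" (400x640 float32, mm along the optical axis (not along the pixel's ray), 0 where there is no reading), "fx", "fy", "cx", "cy" (pixels), "k1" (the pictures are not rectified: a ray, as slopes to the right and down, at radius r is drawn at 1 + k1 r^2 times it, then the intrinsics apply), "R" (3x3) and "t" (3): a world point X has camera coordinates R X + t. Camera axes: x right, y down, z forward; pixel columns grow to the right and rows downward; lengths in mm; the calibration is good to about 2 mm. A picture is of the moment at which its call begins.
- manip.close_job(): hands the job in, once; it reports no verdict.
Trained networks look in a picture, given as the dict that the camera call returned (one of the last four; its "shot" number tells which), for a name from the list of things; names that differ only in an ending like _2 or _b are one class to them, and where a whole thing is asked for, a point or a joint stands for the part that bears it (a point fixed in the world has none). Each returns a list of dicts, best first, with "p" (0 to 1); they miss things now and then, are a little off and sometimes report something else, mostly with a low value. They report only what shows in the picture. A call takes as long as a camera call.
- finder.recognise(label, picture): "uv" ([column, row] in pixels, amid what is visible of it).
- finder.regions_of(label, picture): "region" (400x640 bool, what is visible of it) and "uv" ([column, row] in pixels, amid what is visible of it).
- finder.landmark_of(label, picture): "uv" ([column, row] in pixels: a listed point, or the origin of a listed thing).
The state is a dict: "clock": time; "q": joint angles; "qvel": joint speeds; "joint_torque": joint torques, N m; "tool_pos": TCP position; "tcp_rot": TCP orientation; "force": force on the tool from outside, world axes, zero at the start; "wrist_torque": the same for the moment, N m; "width": finger opening in mm.
Only numpy, scipy, OpenCV 4.12 (cv2) and the standard library are available. Lean on these libraries where they do the work, as an engineer would, in place of code of your own. Each camera call takes 0.05 s, during which the arm holds its last target.

## Working session

There is one attempt and no reset: what is moved stays moved. The work goes in short steps, Python scripts to look and compute and a tool call to move; the robot and the scene stay as the last step left them, time stands still between calls to the robot, and variables do not carry over. Pictures are saved under pics/ and viewed, and the job is handed in when it is done.

Besides the shell and the picture viewer there is one more tool, called after "Request:" as name(argument=value, ...), one argument or row to a line, values as JSON. carry_out: Moves the arm, as the interface text tells. Its arguments: {"type":"object","properties":{"moves":{"type":"array"}},"required":["moves"]}

```bash
ls; mkdir -p pics; cat > h.py <<'E'
import numpy as np, cv2
from cell import manip, cams, finder
def ray(p,uv):
    x=(uv[0]-p['cx'])/p['fx'];y=(uv[1]-p['cy'])/p['fy']
    X,Y=x,y
    for _ in range(20):
        s=1+p['k1']*(X*X+Y*Y);X,Y=x/s,y/s
    return np.array([X,Y,1.])
def world(p,uv,z=None):
    if z is None:
        u,v=int(round(uv[0])),int(round(uv[1]));w=p['z_map'][max(v-1,0):v+2,max(u-1,0):u+2];w=w[w>0]
        if len(w)==0:return None
        z=np.median(w)
    return np.array(p['R']).T@(ray(p,uv)*z-np.array(p['t']))
def wray(p,uv):
    R=np.array(p['R']);return -R.T@np.array(p['t']),R.T@ray(p,uv)
def planeint(p,uv,P,n):
    o,d=wray(p,uv);return o+d*((P-o)@n)/(d@n)
def proj(p,X):
    c=np.array(p['R'])@np.array(X)+np.array(p['t']);x,y=c[0]/c[2],c[1]/c[2];s=1+p['k1']*(x*x+y*y)
    return np.array([p['fx']*x*s+p['cx'],p['fy']*y*s+p['cy']])
E
python3 - <<'E'
from h import *
print(manip.state())
for c in('side','top'):
    p=cams.read_camera(c);cv2.imwrite(f'pics/{c}0.png',p['img'])
    print(c,np.array(p['t']),np.array(p['R']).round(3).tolist(),p['fx'])
    for l in['hub','knob_center','high_spot','low_bulge','pointer_tip','lamp','bobbin_tall','core_tube','wrench','marker','stapler','mug']:
        r=finder.landmark_of(l,p)[:2]
        for a in r: print(l,round(a['p'],2),np.round(a['uv'],1),(lambda w:None if w is None else w.round(0))(world(p,a['uv'])))
E
```

```text
pics
{'clock': 0.0, 'q': array([ 1.06719424,  0.62936634,  0.038414  ,  1.51840281, -0.02701093,
        0.9962657 , -0.0200226 ]), 'qvel': array([ 3.03735487e-04, -5.35933133e-04, -7.01238722e-05, -7.45184940e-04,
       -1.09209870e-03, -3.57269722e-04,  2.19593624e-04]), 'joint_torque': array([ 1.45738418e-04, -5.63399971e+01,  1.22628573e+00, -1.93443310e+01,
        1.10959390e-02,  1.05764242e-02,  1.22501604e-05]), 'tool_pos': array([ 275.34099374, -588.09949424,  230.36433115]), 'tcp_rot': array([-5.15984489e-04,  8.43783879e-01, -5.36682251e-01, -8.12637752e-04]), 'force': array([-0.56388826,  0.87790079,  0.72706197]), 'wrist_torque': array([0.01538296, 0.00529347, 0.03298854]), 'width': 85.40894305460853}
side [ 565.85583376  288.54435506 1285.05168834] [[-0.984, -0.179, 0.008], [-0.116, 0.602, -0.79], [0.136, -0.778, -0.613]] 506.25790998725466
hub 0.91 [302.6 256.5] [565.  53. 164.]
hub 0.35 [291.3 195.7] [ 673. -346.   39.]
knob_center 0.68 [328.1 251.2] [505.  45. 184.]
knob_center 0.25 [303.  258.6] [563.  61. 165.]
high_spot 0.58 [341.4 263.7] [ 481. -106.    2.]
low
[... 573 characters left out ...]
9232 1352.65774191] [[0.01, -1.0, 0.02], [-0.984, -0.014, -0.18], [0.18, -0.018, -0.983]] 461.8604138570483
hub 0.69 [270.2 217.5] [566.  32. 159.]
knob_center 0.47 [282.9 194.6] [661.   9.  15.]
knob_center 0.4 [272.7 149.8] [808.  46.  13.]
high_spot 0.63 [262.4 253.1] [477.  67.  13.]
low_bulge 0.74 [322.  217.9] [ 590. -116.    8.]
low_bulge 0.62 [283.5 196.3] [656.   7.  15.]
lamp 0.61 [221.6 210.7] [551. 128. 363.]
bobbin_tall 0.81 [407.3 190.3] [ 648. -355.  168.]
core_tube 0.63 [235.7 287.3] [371. 148.  -0.]
wrench 0.65 [323.  219.6] [ 585. -119.    7.]
marker 0.73 [271.8 148.8] [812.  49.  13.]
stapler 0.64 [374.1 249.9] [ 488. -275.   42.]
mug 0.92 [425.7 284.3] [ 386. -439.    6.]
```

```bash
python3 - <<'E'
import cv2
a=cv2.imread('pics/side0.png');cv2.imwrite('pics/s0c.png',cv2.resize(a[170:370,200:420],None,fx=3.6,fy=3,interpolation=2)[:600,:800])
a=cv2.imread('pics/top0.png');cv2.imwrite('pics/t0c.png',cv2.resize(a[130:330,190:450],None,fx=3,fy=3,interpolation=2))
E
```

```text
(no output)
```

View pics/s0c.png

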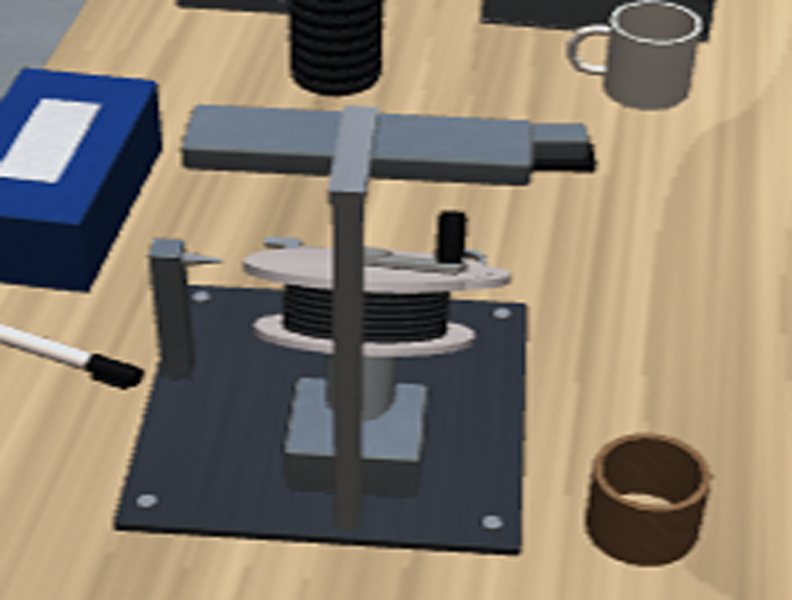

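View pics/t0c.png

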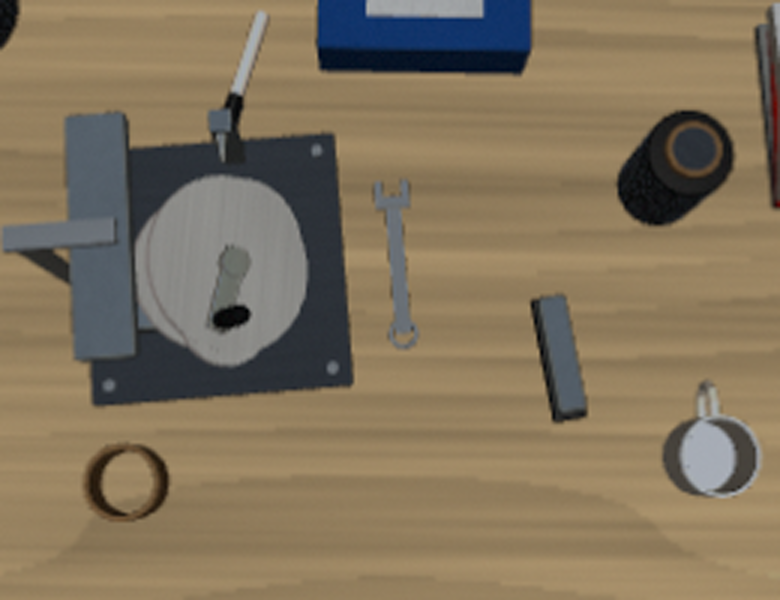

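View pics/side0.png

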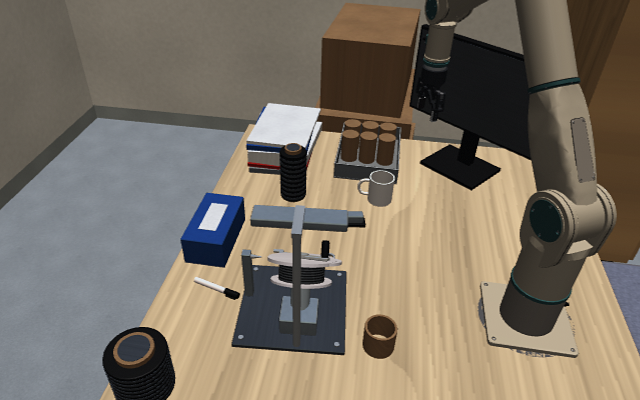

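```bash
cat > m.py <<'E'
from h import *
p=cams.read_camera('top')
for l in['high_spot','hub','knob_center','crank']:
    for r in finder.regions_of(l,p)[:1]:
        m=r['region'];ys,xs=np.nonzero(m);print(l,r['p'],r['uv'],m.sum(),xs.min(),xs.max(),ys.min(),ys.max())
r=finder.regions_of('high_spot',p)[0]['region']
np.save('mask.npy',r)
img=p['img'].copy();img[r]=img[r]//2+np.array([0,0,127],np.uint8)
cv2.imwrite('pics/mask%d.png'%p['shot'],cv2.resize(img[150:280,220:320],None,fx=5,fy=4.5,interpolation=0))
import pickle;pickle.dump(p,open('top.pkl','wb'))
ys,xs=np.nonzero(cv2.erode(r.astype(np.uint8),np.ones((5,5)))>0)
W=np.array([world(p,(x,y)) for x,y in zip(xs,ys) ])
# robust plane
A=W.copy()
for k in range(8):
    c=A.mean(0);n=np.linalg.svd(A-c)[2][2];n*=np.sign(n[2]);d=(W-c)@n;A=W[abs(d)<(8,6,5,4,3,3,3,3)[k]]
print('plane n',n,'tilt',np.degrees(np.arccos(n[2])),'yaw',np.arctan2(n[0],-n[1]),len(A),len(W),'c',c)
E
python3 m.py
```

```text
high_spot 0.87 [261.1, 216.1] 2483 235 291 189 251
hub 0.81 [263.6, 216.9] 2754 235 291 189 250
knob_center 0.38 [267.1, 237.2] 58 261 271 232 238
crank 0.86 [260.8, 220.4] 2692 235 291 189 250
plane n [ 0.05717059 -0.56964265  0.81990168] tilt 34.92504689743748 yaw 0.10002725997435519 1726 1815 c [569.72955478  49.13230732 154.03251069]
```

```bash
cat > f.py <<'E'
import pickle,sys
from h import *
p=pickle.load(open('top.pkl','rb'));m=np.load('mask.npy')
yaw=0.1;t=np.radians(35);n=np.array([np.sin(yaw)*np.sin(t),-np.cos(yaw)*np.sin(t),np.cos(t)])
ex=np.array([np.cos(yaw),np.sin(yaw),0]);ey=np.cross(n,ex)
c0=np.array([569.73,49.13,154.03])
g=m.astype(np.uint8)
cs=max(cv2.findContours(g,cv2.RETR_EXTERNAL,cv2.CHAIN_APPROX_NONE)[0],key=cv2.contourArea)[:,0]
P=np.array([planeint(p,u,c0,n)-c0 for u in cs.astype(float)])
xy=np.c_[P@ex,P@ey]
def rr(a,a0):
    r=np.full(a.shape,85.)
    for off,h,w in((0,12,56),(149,6,59)):
        d=(np.degrees(a-a0)-off+180)%360-180
        r=np.maximum(r,85+np.where(abs(d)<w/2,h*(.5+.5*np.cos(2*np.pi*d/w)),0))
    return r
from scipy.optimize import least_squares
best=[]
for a0 in np.radians(range(0,360,10)):
    f=lambda q:(np.hypot(*(xy-q[:2]).T)-rr(np.arctan2(xy[:,1]-q[1],xy[:,0]-q[0]),q[2]))
    s=least_squares(f,[0,0,a0],loss='soft_l1',f_scale=2,x_scale=[1,1,.1]);best.append((s.cost,s.x))
best.sort(key=lambda b:b[0])
for b in best[:12:2]:
    print(b[0],b[1][:2],np.degrees(b[1][2])%360)
q=best[0][1];H=c0+ex*q[0]+ey*q[1];print('hub by fit',H)
for u in((270.2,217.5),):print('hub net',planeint(p,u,c0,n))
a=np.degrees(np.arctan2(xy[:,1]-q[1],xy[:,0]-q[0]))%360;r=np.hypot(*(xy-q[:2]).T)
for k in range(0,360,10):
    s=(a>=k)&(a<k+10);print(k,r[s].round(0)[:6],rr(np.radians([k+5.]),q[2])[0].round(1))
E
python3 f.py
```

```text
572.2473013999261 [-7.48145981 -0.30176028] 316.80762364012935
572.2473015403988 [-7.48145856 -0.30176445] 316.807536964995
572.2473021435517 [-7.48145382 -0.30178058] 316.80720517098996
572.2473022012763 [-7.48151482 -0.30158154] 316.8114333569652
572.2473023685789 [-7.4814522  -0.30178506] 316.80709374310004
572.2473025339964 [-7.481451  -0.3017895] 316.80701576120487
hub by fit [562.31059391  48.13714767 153.85691742]
hub net [568.64994122  33.93787013 143.5210006 ]
0 [87. 84. 87. 87.] 85.0
10 [85. 83. 83. 84. 85.] 85.0
20 [83. 84. 83. 84.] 85.0
30 [83. 85. 85.] 85.0
40 [84. 84. 84. 83.] 85.0
50 [83. 84. 85. 86.] 85.0
60 [87. 89. 91. 90.] 85.0
70 [92. 91. 93. 93. 92.] 85.0
80 [92. 92. 92. 92. 92. 92.] 86.2
90 [89. 89. 89. 90. 90. 91.] 89.2
100 [92. 92. 93. 94. 95. 93.] 91.0
110 [94. 93. 94. 93. 91.] 89.7
120 [90. 92. 91. 91. 88.] 86.6
130 [88. 88. 88. 86.] 85.0
140 [86. 84. 85. 83. 84.] 85.0
150 [85. 86. 88. 89.] 85.0
160 [88. 90. 90. 89.] 85.0
170 [91. 91. 90. 90. 90.] 85.0
180 [87. 88. 88. 88. 86.] 85.0
190 [87. 85. 83. 81.] 85.0
200 [80. 79. 80. 82.] 85.0
210 [82. 81. 81.] 85.0
220 [83. 84. 84.] 85.0
230 [85. 86. 85. 86. 85.] 85.0
240 [87. 86. 88. 87.] 85.0
250 [90. 89. 88. 88. 88.] 85.0
260 [87. 87. 87. 87. 87.] 85.0
270 [88. 88. 89. 89. 90.] 85.0
280 [91. 91. 89. 90. 91.] 85.0
290 [89. 91. 92. 93. 92. 94.] 86.4
300 [95. 94. 96. 95.] 92.5
310 [95. 97. 96. 96. 96.] 96.9
320 [96. 97. 94. 95. 93.] 94.6
330 [94. 93. 91. 92.] 88.3
340 [91. 90. 89. 88. 90.] 85.0
350 [89. 88. 88. 87. 87.] 85.0
```

```bash
ls pics
```

```text
mask3.png
s0c.png
side0.png
t0c.png
top0.png
```

View pics/mask3.png

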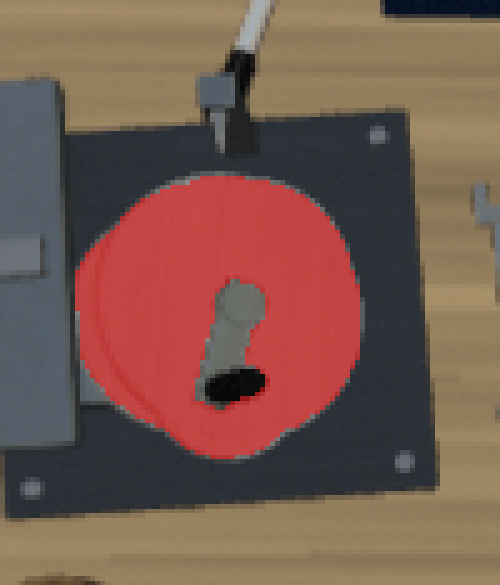

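```bash
cat > patch.py <<'E'
s=open('f.py').read()
s=s.replace("g=m.astype(np.uint8)\n","""m=cv2.dilate(m.astype(np.uint8),np.ones((3,3)))>0
g=np.zeros(m.shape,np.uint8)
for y,x in zip(*np.nonzero(m)):
    z=p['z_map'][y,x]
    if z>0:
        d=(world(p,(x,y),z)-c0)@n
        g[y,x]=-5<d<60
cv2.imwrite('pics/g%d.png'%p['shot'],cv2.resize(np.dstack([g*255]*3)[150:280,220:320]//2+p['img'][150:280,220:320]//2,None,fx=5,fy=4.5,interpolation=0))
g=cv2.morphologyEx(g,cv2.MORPH_OPEN,np.ones((3,3)))
""")
open('f.py','w').write(s)
E
python3 patch.py; python3 f.py
```

```text
236.1311719468825 [-3.31716869 -5.55089361] 167.63098647866687
236.1311719508108 [-3.31716533 -5.55089418] 167.63077631259858
236.13117195606804 [-3.31716516 -5.55089428] 167.63076175256606
236.131172014146 [-3.31716339 -5.55089454] 167.63065543460132
236.13117202956687 [-3.31717117 -5.55089315] 167.6311404307951
236.1311720953612 [-3.31717226 -5.55089288] 167.6312147586459
hub by fit [566.88334846  44.27452605 150.84613822]
hub net [568.64994122  33.93787013 143.5210006 ]
0 [83. 83. 83. 83. 84.] 85.0
10 [84. 82. 83. 83.] 85.0
20 [82. 83. 84. 83.] 85.0
30 [82. 84. 83.] 85.0
40 [83. 85. 83. 83. 85. 83.] 85.0
50 [84. 85. 83. 85.] 85.0
60 [83. 85. 84. 83.] 85.0
70 [85. 84. 84. 86. 86.] 85.0
80 [85. 85. 85. 85. 85. 85.] 85.0
90 [85. 85. 86. 83. 84.] 85.0
100 [81. 82. 83. 84. 85.] 85.0
110 [86. 84. 83. 84. 83.] 85.0
120 [85. 84. 83. 82.] 85.0
130 [84. 84. 84. 82. 80.] 85.0
140 [78. 78. 82. 85. 87. 90.] 86.1
150 [91. 92. 91. 92. 94.] 91.9
160 [93. 92. 94. 93. 93.] 96.7
170 [92. 92. 92. 92. 92.] 95.1
180 [92. 92. 89. 90. 88.] 88.8
190 [86. 84. 82.] 85.0
200 [81. 82. 83. 82.] 85.0
210 [82. 81. 83. 83.] 85.0
220 [84. 84. 82.] 85.0
230 [83. 84. 86. 84.] 85.0
240 [83. 85. 84. 86. 85.] 85.0
250 [85. 84. 83. 83. 83.] 85.0
260 [82. 82. 82. 83.] 85.0
270 [83. 83. 84. 84. 85.] 85.0
280 [86. 83. 84. 85. 83.] 85.0
290 [84. 85. 87. 85. 87.] 86.0
300 [89. 88. 89. 89.] 89.0
310 [88. 90. 90. 89. 89.] 91.0
320 [90. 90. 88. 89.] 89.9
330 [87. 88. 87. 85.] 86.9
340 [87. 85. 84. 83. 80.] 85.0
350 [82. 84. 84. 83.] 85.0
```

```bash
cat > k.py <<'E'
from h import *
yaw=0.1;t=np.radians(35);n=np.array([np.sin(yaw)*np.sin(t),-np.cos(yaw)*np.sin(t),np.cos(t)])
ex=np.array([np.cos(yaw),np.sin(yaw),0]);ey=np.cross(n,ex)
H=np.array([566.9,44.3,150.4])
def knob(a,h=28,r=58): return H+r*(np.cos(a)*ex+np.sin(a)*ey)+h*n
if __name__=='__main__':
    import pickle
    out=[]
    for c in('top','side'):
        p=cams.read_camera(c)
        g=p['img'].max(2);
        uv0=proj(p,knob(np.radians(160)))
        x0,y0=uv0.astype(int);R=14
        sub=(g[y0-R:y0+R,x0-R:x0+R]<45).astype(np.uint8)
        nl,lab,st,ce=cv2.connectedComponentsWithStats(sub)
        i=1+np.argmin([np.hypot(*(ce[j]-R))-st[j,4]*.05 for j in range(1,nl)])
        uv=ce[i]+[x0-R,y0-R];w=planeint(p,uv,H+28*n,n)-H
        print(c,st[i],uv,'r',np.hypot(w@ex,w@ey),'ang',np.degrees(np.arctan2(w@ey,w@ex)))
        for l,X in(('hub',H),('tip',H-4*n+100*ex),('low',H+91*(np.cos(np.radians(316.6))*ex+np.sin(np.radians(316.6))*ey)-4*n)):
            print(l,proj(p,X).round(1),X.round(0))
        img=p['img'].copy()
        im=cv2.resize(img,None,fx=6,fy=6,interpolation=2)
        for X,col in [(H,(0,0,255)),(H-4*n+100*ex,(0,255,0)),(knob(np.radians(160)),(255,255,0))]+[(H+85*(np.cos(a)*ex+np.sin(a)*ey),(0,0,255)) for a in np.arange(0,6.28,.2)]:
            q=proj(p,X)*6+3;cv2.circle(im,tuple(int(v) for v in q),3,col,-1)
        x,y=(proj(p,H)*6).astype(int);cv2.imwrite(f'pics/ov_{c}{p["shot"]}.png',im[y-300:y+300,x-350:x+350])
E
python3 k.py; ls pics
```

```text
top [ 9 11 12  8 68] [266.54411765 235.07352941] r 56.71674539616416 ang 160.39584967079676
hub [266.3 217.7] [567.  44. 150.]
tip [263.3 183.7] [666.  57. 147.]
low [282.7 196.1] [638.   2. 111.]
side [ 11   6   8  17 117] [325.00854701 248.99145299] r 56.96143877640757 ang 161.04261483489287
hub [302.4 258. ] [567.  44. 150.]
tip [261.7 257.2] [666.  57. 147.]
low [278.2 254.3] [638.   2. 111.]
g3.png
mask3.png
ov_side5.png
ov_top4.png
s0c.png
side0.png
t0c.png
top0.png
```

View pics/ov_top4.png

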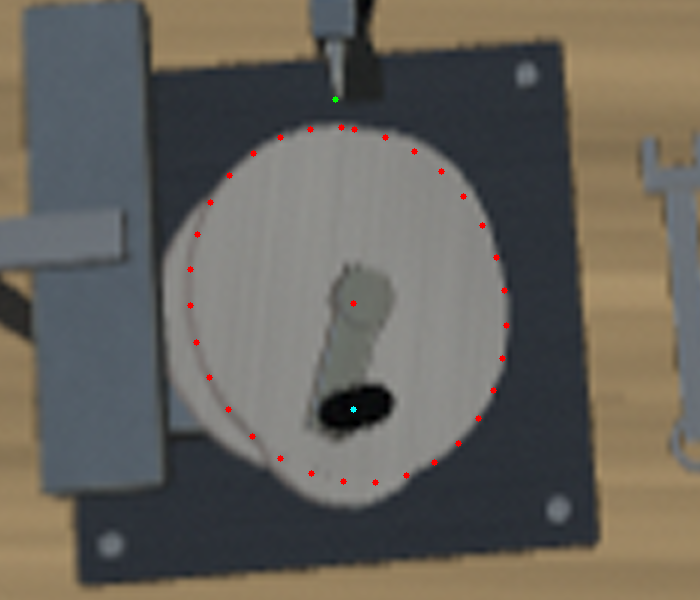

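View pics/ov_side5.png

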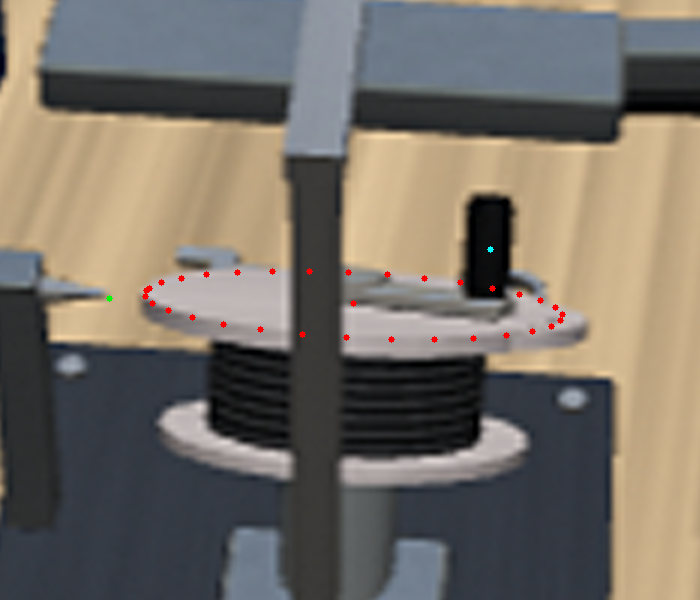

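```bash
cat > g.py <<'E'
from k import *
from scipy.spatial.transform import Rotation as Ro
s=manip.state();q=s['tcp_rot'];R0=Ro.from_quat([*q[1:],q[0]])
print('tool axes',R0.as_matrix().round(3).tolist(),s['tool_pos'].round(1))
for tilt in(35,20):
  tt=np.radians(tilt);nn=np.array([np.sin(yaw)*np.sin(tt),-np.cos(yaw)*np.sin(tt),np.cos(tt)])
  for sg in(1,-1):
    x=sg*ex;z=-nn;y=np.cross(z,x);D=Ro.from_matrix(np.c_[x,y,z])
    print(tilt,sg,(D*R0.inv()).as_rotvec().round(3))
a=np.radians(161);print('knob',knob(a).round(1),'knob top',knob(a,48).round(1),'tcp target h=15',knob(a,15).round(1),'h=95',knob(a,95).round(1))
p=cams.read_camera('top')
for l in('lamp','bobbin_tall','mug'):
  m=finder.regions_of(l,p)[0]['region'];ys,xs=np.nonzero(m);W=np.array([world(p,(x,y)) for x,y in zip(xs,ys) if p['z_map'][y,x]>0]);print(l,np.percentile(W,[3,50,97],axis=0).round(0).tolist())
E
python3 g.py
```

```text
tool axes [[0.424, -0.906, 0.0], [-0.906, -0.424, 0.0], [-0.0, -0.0, -1.0]] [ 275.6 -588.7  231.3]
35 1 [ 0.565 -0.321  1.192]
35 -1 [ 0.351  0.619 -1.841]
20 1 [ 0.323 -0.184  1.22 ]
20 -1 [ 0.201  0.355 -1.886]
knob [512.4  38.2 184.2] knob top [513.5  26.8 200.6] tcp target h=15 [511.6  45.7 173.5] h=95 [516.2  -0.  239.1]
lamp [[459.0, -51.0, 10.0], [558.0, 76.0, 136.0], [708.0, 183.0, 366.0]]
bobbin_tall [[632.0, -423.0, 40.0], [661.0, -378.0, 181.0], [707.0, -347.0, 196.0]]
mug [[358.0, -466.0, 3.0], [398.0, -437.0, 29.0], [458.0, -393.0, 88.0]]
```

Request:
carry_out(
  moves=[
    [0.014, 0.032, 0.006, 0.035, -0.02, 0.0745, 0.3],
    [0.028, 0.064, 0.012, 0.071, -0.04, 0.149, 0.3],
    [0.042, 0.096, 0.018, 0.106, -0.06, 0.2235, 0.3],
    [0.056, 0.128, 0.024, 0.141, -0.08, 0.298, 0.3],
    [0.07, 0.16, 0.03, 0.177, -0.1, 0.3725, 0.3],
    [0.084, 0.192, 0.036, 0.212, -0.12, 0.447, 0.3],
    [0.098, 0.224, 0.042, 0.247, -0.14, 0.5215, 0.3],
    [0.112, 0.256, 0.048, 0.283, -0.16, 0.596, 0.3],
    [0.126, 0.288, 0.054, 0.318, -0.18, 0.6705, 0.3],
    [0.14, 0.32, 0.06, 0.353, -0.2, 0.745, 0.3],
    [0.154, 0.352, 0.066, 0.388, -0.22, 0.8195, 0.3],
    [0.168, 0.384, 0.072, 0.424, -0.241, 0.894, 0.3],
    [0.182, 0.416, 0.078, 0.459, -0.261, 0.9685, 0.3],
    [0.196, 0.448, 0.084, 0.494, -0.281, 1.043, 0.3],
    [0.21, 0.48, 0.09, 0.53, -0.301, 1.1175, 0.3],
    [0.224, 0.512, 0.09, 0.565, -0.321, 1.192, 0.3],
    [0.224, 0.512, 0.09, 0.565, -0.321, 1.192, 0.3],
    [0.224, 0.512, 0.09, 0.565, -0.321, 1.192, 0.3],
  ],
)

```text
clock: 3.7
tool_pos: [499.6, -76.6, 321.0]
tcp_rot: [-0.3, 0.953, 0.048, -0.015]
force: [-0.4, 0.1, 0.1]
width: 59.7
```

```bash
cat > st.py <<'E'
import sys
from k import *
from scipy.spatial.transform import Rotation as Ro
def st():
    s=manip.state();q=s['tcp_rot'];R0=Ro.from_quat([*q[1:],q[0]])
    D=Ro.from_matrix(np.c_[ex,np.cross(-n,ex),-n])
    T=s['tool_pos']
    print('t',round(s['clock'],2),'tcp',T.round(1),'roterr',(D*R0.inv()).as_rotvec().round(3),'F',s['force'].round(1),'w',round(s['width'],1))
    d=T-H;print('cyl: r',round(np.hypot(d@ex,d@ey),1),'ang',round(np.degrees(np.arctan2(d@ey,d@ex))%360,1),'h',round(d@n,1),'q',s['q'].round(2))
    return T
if __name__=='__main__':
    T=st()
    for a in sys.argv[1:]:
        a,h=map(float,a.split(','));print(a,h,((knob(np.radians(a),h)-T)/1000).round(4))
E
python3 st.py 161,110 161,15
```

```text
t 3.7 tcp [499.6 -76.6 321. ] roterr [ 0.001 -0.    -0.   ] F [-0.4  0.1  0.1] w 59.7
cyl: r 79.2 ang 176.5 h 204.9 q [ 0.79  0.56 -0.56  1.65 -0.29  1.25  0.5 ]
161.0 110.0 [ 0.0175  0.068  -0.0697]
161.0 15.0 [ 0.0121  0.1222 -0.1475]
```

Request:
carry_out(
  moves=[
    [0.006, 0.023, -0.023, 0, 0, 0, 0.3],
    [0.012, 0.046, -0.046, 0, 0, 0, 0.3],
    [0.0175, 0.068, -0.0697, 0.001, 0, 0, 0.3],
    [0.0175, 0.068, -0.0697, 0.001, 0, 0, 0.3],
    [0.017, 0.077, -0.083, 0.001, 0, 0, 0.3],
    [0.016, 0.086, -0.096, 0.001, 0, 0, 0.3],
    [0.015, 0.0965, -0.1105, 0.001, 0, 0, 0.3],
    [0.0145, 0.102, -0.119, 0.001, 0, 0, 0.3],
    [0.0145, 0.102, -0.119, 0.001, 0, 0, 0.3],
    [0.0145, 0.102, -0.119, 0.001, 0, 0, 0.3],
  ],
)

```text
clock: 4.7
tool_pos: [514.6, 24.3, 202.4]
tcp_rot: [-0.3, 0.953, 0.047, -0.015]
force: [0.2, -0.1, -0.5]
width: 59.5
```

```bash
python3 st.py 161,16 161,20; python3 - <<'E'
from k import *
for c in('top','side'):
    p=cams.read_camera(c);im=cv2.resize(p['img'],None,fx=5,fy=5,interpolation=2);x,y=(proj(p,H)*5).astype(int);cv2.imwrite(f'pics/a_{c}.png',im[y-300:y+300,x-300:x+300])
E
```

```text
t 4.7 tcp [514.6  24.3 202.4] roterr [0.001 0.    0.001] F [ 0.2 -0.1 -0.5] w 59.5
cyl: r 56.9 ang 161.8 h 51.0 q [ 0.63  0.68 -0.57  1.84 -0.32  0.88  0.46]
161.0 16.0 [-0.0029  0.0208 -0.0281]
161.0 20.0 [-0.0026  0.0185 -0.0248]
```

View pics/a_side.png

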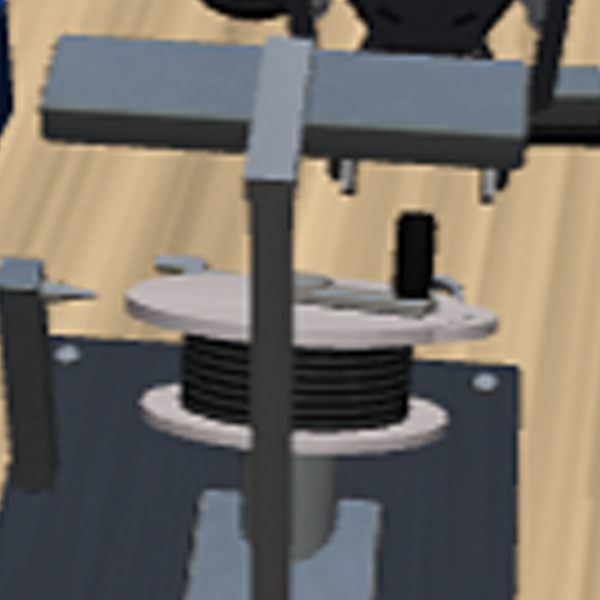

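View pics/a_top.png

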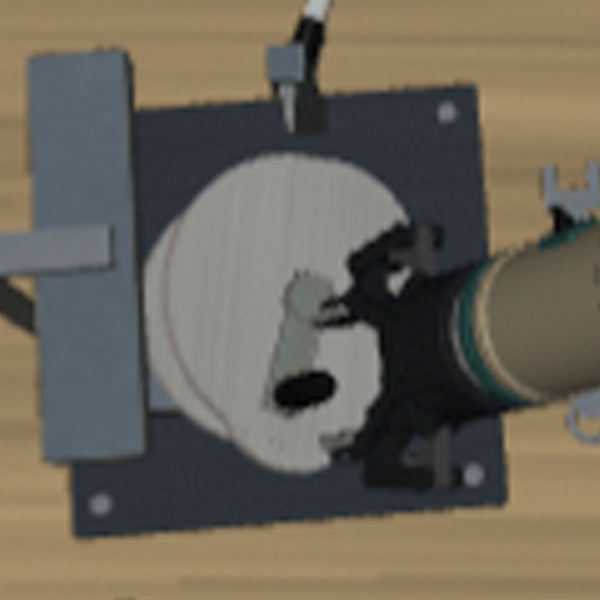

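Request:
carry_out(
  moves=[
    [-0.0007, 0.005, -0.007, 0, 0, 0, 0.3],
    [-0.0014, 0.01, -0.014, 0, 0, 0, 0.3],
    [-0.0021, 0.015, -0.021, 0, 0, 0, 0.3],
    [-0.003, 0.0205, -0.0278, 0, 0, 0, 0.3],
    [-0.003, 0.0205, -0.0278, 0, 0, 0, 0.3],
    [-0.003, 0.0205, -0.0278, 0, 0, 0, 0.4],
    [-0.003, 0.0205, -0.0278, 0, 0, 0, 0.5],
    [-0.003, 0.0205, -0.0278, 0, 0, 0, 0.6],
    [-0.003, 0.0205, -0.0278, 0, 0, 0, 0.7],
    [-0.003, 0.0205, -0.0278, 0, 0, 0, 0.8],
    [-0.003, 0.0205, -0.0278, 0, 0, 0, 0.9],
    [-0.003, 0.0205, -0.0278, 0, 0, 0, 0.9],
    [-0.003, 0.0205, -0.0278, 0, 0, 0, 0.9],
    [-0.003, 0.0205, -0.0278, 0, 0, 0, 0.9],
    [-0.003, 0.0205, -0.0278, 0, 0, 0, 0.9],
  ],
)

```text
clock: 6.3
tool_pos: [512.5, 44.5, 175.0]
tcp_rot: [-0.3, 0.953, 0.047, -0.014]
force: [1.9, -2.2, 4.4]
width: 18.1
```

```bash
python3 st.py; cat > arc.py <<'E'
import sys
from st import *
# relative rows from the measured cylinder pose: angle now -> now+k*step
T=st();step=float(sys.argv[1]);N=int(sys.argv[2]);d=T-H;a0=np.arctan2(d@ey,d@ex);h=d@n;
if len(sys.argv)>3:a0=np.radians(float(sys.argv[3]))
prev=0
for k in range(1,N+1):
    X=(knob(a0+np.radians(step*k),16)-T)/1000;print(np.degrees(a0)+step*k.__float__() if 0 else '',[round(v,4) for v in X.tolist()])
E
python3 arc.py 3.2 20; python3 - <<'E'
from k import *
for c in('side',):
    p=cams.read_camera(c);im=cv2.resize(p['img'],None,fx=5,fy=5,interpolation=2);x,y=(proj(p,H)*5).astype(int);cv2.imwrite(f'pics/b_{c}.png',im[y-300:y+300,x-300:x+300])
E
```

```text
t 6.3 tcp [512.5  44.5 175. ] roterr [0.001 0.002 0.002] F [ 1.9 -2.2  4.4] w 18.1
cyl: r 57.3 ang 160.9 h 16.9 q [ 0.6   0.72 -0.57  1.89 -0.32  0.79  0.47]
t 6.3 tcp [512.5  44.5 175. ] roterr [0.001 0.002 0.002] F [ 1.9 -2.2  4.4] w 18.1
cyl: r 57.3 ang 160.9 h 16.9 q [ 0.6   0.72 -0.57  1.89 -0.32  0.79  0.47]
 [-0.0015, -0.002, -0.0024]
 [-0.002, -0.0046, -0.0042]
 [-0.0024, -0.0073, -0.006]
 [-0.0025, -0.0099, -0.0078]
 [-0.0025, -0.0126, -0.0097]
 [-0.0023, -0.0152, -0.0115]
 [-0.002, -0.0179, -0.0134]
 [-0.0014, -0.0205, -0.0152]
 [-0.0007, -0.023, -0.0171]
 [0.0002, -0.0256, -0.0189]
 [0.0012, -0.028, -0.0207]
 [0.0025, -0.0305, -0.0225]
 [0.0039, -0.0328, -0.0242]
 [0.0054, -0.0351, -0.0259]
 [0.0072, -0.0373, -0.0276]
 [0.009, -0.0394, -0.0292]
 [0.011, -0.0414, -0.0307]
 [0.0132, -0.0433, -0.0322]
 [0.0155, -0.0451, -0.0336]
 [0.0179, -0.0468, -0.035]
```

View pics/b_side.png

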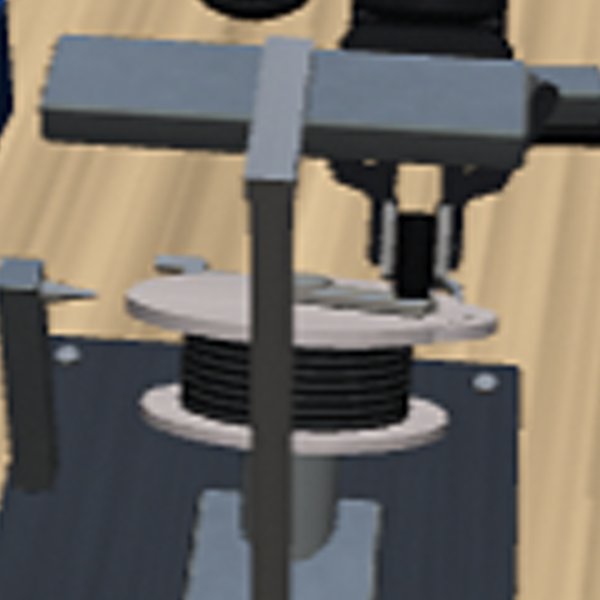

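The side view shows the pads on either side of the knob at (415,255), and the width (18 mm) agrees with that. Now I'll start turning counterclockwise.

Request:
carry_out(
  moves=[
    [-0.0007, -0.002, -0.0016, 0, 0, 0, 0.9],
    [-0.0012, -0.0046, -0.0034, 0, 0, 0, 0.9],
    [-0.0016, -0.0073, -0.0052, 0, 0, 0, 0.9],
    [-0.0018, -0.0099, -0.007, 0, 0, 0, 0.9],
    [-0.0018, -0.0126, -0.0089, 0, 0, 0, 0.9],
    [-0.0017, -0.0152, -0.0107, 0, 0, 0, 0.9],
    [-0.0015, -0.0179, -0.0126, 0, 0, 0, 0.9],
    [-0.001, -0.0205, -0.0145, 0, 0, 0, 0.9],
    [-0.0004, -0.023, -0.0164, 0, 0, 0, 0.9],
    [0.0005, -0.0256, -0.0182, 0, 0, 0, 0.9],
    [0.0015, -0.028, -0.02, 0, 0, 0, 0.9],
    [0.0027, -0.0305, -0.0218, 0, 0, 0, 0.9],
    [0.004, -0.0328, -0.0235, 0, 0, 0, 0.9],
    [0.0055, -0.0351, -0.0252, 0, 0, 0, 0.9],
    [0.0073, -0.0373, -0.0269, 0, 0, 0, 0.9],
    [0.0091, -0.0394, -0.0285, 0, 0, 0, 0.9],
    [0.0111, -0.0414, -0.03, 0, 0, 0, 0.9],
    [0.0133, -0.0433, -0.0315, 0, 0, 0, 0.9],
    [0.0156, -0.0451, -0.0329, 0, 0, 0, 0.9],
    [0.018, -0.0468, -0.0343, 0, 0, 0, 0.9],
  ],
)

```text
clock: 8.35
tool_pos: [529.9, -2.6, 141.0]
tcp_rot: [-0.3, 0.953, 0.047, -0.014]
force: [-1.4, -5.6, 7.6]
width: 18.4
```

```bash
sed -i 's/knob(a0+np.radians(step\*k),16)/knob(a0+np.radians(step*k),h)/' arc.py; python3 arc.py 3.2 20;python3 - <<'E'
from k import *
for c in('side','top'):
    p=cams.read_camera(c);im=cv2.resize(p['img'],None,fx=5,fy=5,interpolation=2);x,y=(proj(p,H)*5).astype(int);cv2.imwrite(f'pics/c_{c}.png',im[y-300:y+300,x-300:x+300])
E
```

```text
t 8.35 tcp [529.9  -2.6 141. ] roterr [0.001 0.001 0.002] F [-1.4 -5.6  7.6] w 18.4
cyl: r 58.0 ang 224.4 h 16.9 q [ 0.64  0.8  -0.54  1.82 -0.28  0.82  0.52]
 [0.0025, -0.0016, -0.0013]
 [0.0051, -0.0031, -0.0025]
 [0.0078, -0.0044, -0.0036]
 [0.0107, -0.0056, -0.0047]
 [0.0135, -0.0067, -0.0056]
 [0.0165, -0.0077, -0.0065]
 [0.0196, -0.0085, -0.0073]
 [0.0227, -0.0092, -0.008]
 [0.0258, -0.0097, -0.0086]
 [0.029, -0.0101, -0.009]
 [0.0322, -0.0103, -0.0094]
 [0.0354, -0.0104, -0.0097]
 [0.0386, -0.0103, -0.0099]
 [0.0419, -0.0101, -0.01]
 [0.0451, -0.0098, -0.0099]
 [0.0483, -0.0092, -0.0098]
 [0.0514, -0.0086, -0.0096]
 [0.0546, -0.0078, -0.0092]
 [0.0576, -0.0069, -0.0088]
 [0.0606, -0.0058, -0.0083]
```

View pics/c_side.png

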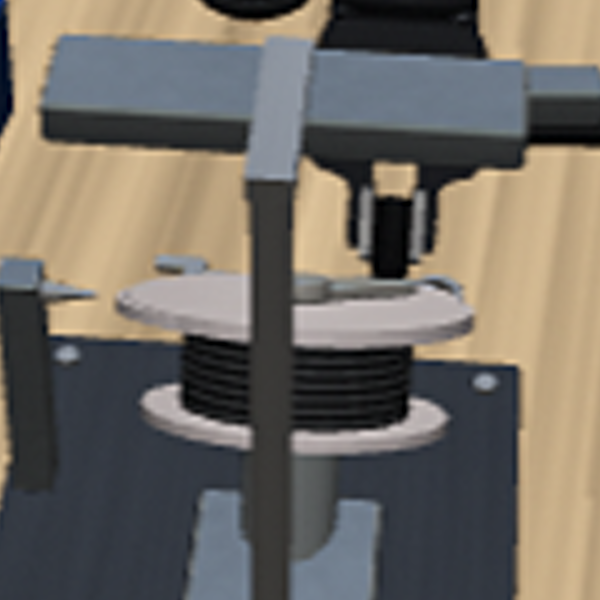

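View pics/c_top.png

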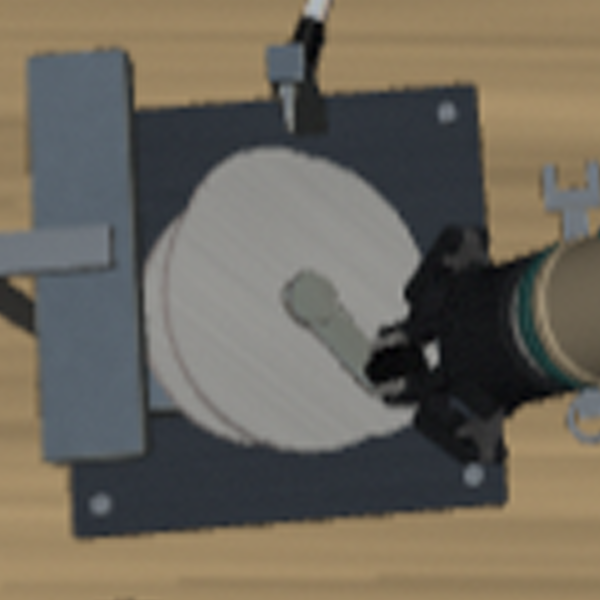

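The crank follows: the knob is held at about (390,235) in the side view, and the arm points down-right in the top view at around 224°. I'll keep turning.

Request:
carry_out(
  moves=[
    [0.0025, -0.0016, -0.0013, 0, 0, 0, 0.9],
    [0.0051, -0.0031, -0.0025, 0, 0, 0, 0.9],
    [0.0078, -0.0044, -0.0036, 0, 0, 0, 0.9],
    [0.0107, -0.0056, -0.0047, 0, 0, 0, 0.9],
    [0.0135, -0.0067, -0.0056, 0, 0, 0, 0.9],
    [0.0165, -0.0077, -0.0065, 0, 0, 0, 0.9],
    [0.0196, -0.0085, -0.0073, 0, 0, 0, 0.9],
    [0.0227, -0.0092, -0.008, 0, 0, 0, 0.9],
    [0.0258, -0.0097, -0.0086, 0, 0, 0, 0.9],
    [0.029, -0.0101, -0.009, 0, 0, 0, 0.9],
    [0.0322, -0.0103, -0.0094, 0, 0, 0, 0.9],
    [0.0354, -0.0104, -0.0097, 0, 0, 0, 0.9],
    [0.0386, -0.0103, -0.0099, 0, 0, 0, 0.9],
    [0.0419, -0.0101, -0.01, 0, 0, 0, 0.9],
    [0.0451, -0.0098, -0.0099, 0, 0, 0, 0.9],
    [0.0483, -0.0092, -0.0098, 0, 0, 0, 0.9],
    [0.0514, -0.0086, -0.0096, 0, 0, 0, 0.9],
    [0.0546, -0.0078, -0.0092, 0, 0, 0, 0.9],
    [0.0576, -0.0069, -0.0088, 0, 0, 0, 0.9],
    [0.0606, -0.0058, -0.0083, 0, 0, 0, 0.9],
  ],
)

```text
clock: 10.45
tool_pos: [590.2, -9.4, 132.3]
tcp_rot: [-0.299, 0.953, 0.047, -0.015]
force: [-0.8, -4.4, 5.8]
width: 18.0
```

```bash
python3 arc.py 3.2 20
```

```text
t 10.45 tcp [590.2  -9.4 132.3] roterr [0.002 0.    0.002] F [-0.8 -4.4  5.8] w 18.0
cyl: r 58.8 ang 287.6 h 17.2 q [ 0.58  0.87 -0.51  1.65 -0.25  0.9   0.47]
 [0.0026, 0.0018, 0.0011]
 [0.0055, 0.0031, 0.0018]
 [0.0083, 0.0045, 0.0026]
 [0.011, 0.0061, 0.0035]
 [0.0136, 0.0078, 0.0044]
 [0.0161, 0.0095, 0.0055]
 [0.0184, 0.0114, 0.0067]
 [0.0207, 0.0134, 0.0079]
 [0.0228, 0.0155, 0.0092]
 [0.0247, 0.0177, 0.0106]
 [0.0266, 0.02, 0.012]
 [0.0282, 0.0223, 0.0136]
 [0.0297, 0.0247, 0.0151]
 [0.0311, 0.0272, 0.0167]
 [0.0322, 0.0297, 0.0184]
 [0.0332, 0.0322, 0.0201]
 [0.0341, 0.0348, 0.0219]
 [0.0347, 0.0374, 0.0237]
 [0.0352, 0.0401, 0.0255]
 [0.0355, 0.0427, 0.0273]
```

Request:
carry_out(
  moves=[
    [0.0027, 0.0016, 0.001, 0, 0, 0, 0.9],
    [0.0055, 0.003, 0.0018, 0, 0, 0, 0.9],
    [0.0083, 0.0045, 0.0026, 0, 0, 0, 0.9],
    [0.011, 0.0061, 0.0035, 0, 0, 0, 0.9],
    [0.0136, 0.0078, 0.0044, 0, 0, 0, 0.9],
    [0.0161, 0.0095, 0.0055, 0, 0, 0, 0.9],
    [0.0184, 0.0114, 0.0067, 0, 0, 0, 0.9],
    [0.0207, 0.0134, 0.0079, 0, 0, 0, 0.9],
    [0.0228, 0.0155, 0.0092, 0, 0, 0, 0.9],
    [0.0247, 0.0177, 0.0106, 0, 0, 0, 0.9],
    [0.0266, 0.02, 0.012, 0, 0, 0, 0.9],
    [0.0282, 0.0223, 0.0136, 0, 0, 0, 0.9],
    [0.0297, 0.0247, 0.0151, 0, 0, 0, 0.9],
    [0.0311, 0.0272, 0.0167, 0, 0, 0, 0.9],
    [0.0322, 0.0297, 0.0184, 0, 0, 0, 0.9],
    [0.0332, 0.0322, 0.0201, 0, 0, 0, 0.9],
    [0.0341, 0.0348, 0.0219, 0, 0, 0, 0.9],
    [0.0345, 0.0364, 0.023, 0, 0, 0, 0.9],
    [0.0345, 0.0364, 0.023, 0, 0, 0, 0.9],
  ],
)

```text
clock: 12.35
tool_pos: [625.5, 27.5, 155.9]
tcp_rot: [-0.3, 0.953, 0.047, -0.014]
force: [3.7, -3.5, 4.3]
width: 18.2
```

```bash
python3 m.py; sed -i 's/hub by fit.,H)/hub by fit",H)/;s/print(.hub by/print("hub by/' f.py; python3 f.py; python3 arc.py 2 8; ls pics; python3 - <<'E'
from k import *
import pickle
p=pickle.load(open('top.pkl','rb'));im=cv2.resize(p['img'],None,fx=5,fy=5,interpolation=2);x,y=(proj(p,H)*5).astype(int);cv2.imwrite(f'pics/d_top.png',im[y-300:y+300,x-300:x+300])
E
```

```text
high_spot 0.85 [261.7, 223.1] 2425 234 291 184 248
hub 0.95 [261.2, 218.9] 2536 235 292 185 247
crank 0.72 [259.9, 219.7] 2465 236 292 185 247
plane n [ 0.05729936 -0.56954668  0.81995937] tilt 34.91927343422995 yaw 0.1002678254428983 1731 1839 c [556.32927939  55.19677563 159.06750907]
6959.208699602293 [-7.94286257 -2.901495  ] 10.528023322051851
6959.208702641133 [-7.94096521 -2.90041812] 10.522923670523767
6959.208706694836 [-7.94089765 -2.90038217] 10.52273276148007
6959.2087114514325 [-7.94082448 -2.90034023] 10.522541692400694
6959.208719874576 [-7.94070387 -2.90027444] 10.522218586020358
6974.624831384431 [-7.43806629 -2.34441288] 221.74915885760618
hub by fit [562.06409928  45.97214526 152.36577084]
hub net [568.64994122  33.93787013 143.5210006 ]
0 [99. 96. 96. 97. 94. 15.] 95.9
10 [94. 92. 90. 91. 13.] 96.3
20 [89. 86. 83. 82. 83. 85.] 90.7
30 [86. 85. 85. 87. 84.  8.] 85.5
40 [84. 84. 85.] 85.0
50 [83. 84. 85. 83.  6.] 85.0
60 [85. 84. 82. 81. 83.] 85.0
70 [82. 85. 84. 83. 83.] 85.0
80 [80. 80. 79. 79. 82.  5.] 85.0
90 [83. 83. 80. 81. 81. 82.] 85.0
100 [82. 80. 81. 82.] 
[... 583 characters left out ...]
] 85.0
300 [56. 55. 24. 23.] 85.0
310 [55. 57. 59. 61. 29. 27.] 85.0
320 [59. 57. 55. 53. 50. 46.] 85.0
330 [] 85.0
340 [63. 66. 70. 74. 77. 81.] 85.2
350 [27. 30. 33. 36. 39. 42.] 90.0
t 12.65 tcp [625.5  27.3 155.8] roterr [0.001 0.002 0.002] F [ 4.4 -3.   4.5] w 18.4
cyl: r 58.7 ang 344.7 h 17.5 q [ 0.5   0.86 -0.51  1.57 -0.27  0.94  0.4 ]
 [-0.0003, 0.0017, 0.0012]
 [-0.0001, 0.0034, 0.0024]
 [0.0001, 0.005, 0.0035]
 [0.0003, 0.0067, 0.0047]
 [0.0003, 0.0084, 0.0058]
 [0.0003, 0.01, 0.007]
 [0.0002, 0.0117, 0.0081]
 [0.0001, 0.0133, 0.0093]
a_side.png
a_top.png
b_side.png
c_side.png
c_top.png
g12.png
g3.png
mask12.png
mask3.png
ov_side5.png
ov_top4.png
s0c.png
side0.png
t0c.png
top0.png
```

View pics/d_top.png

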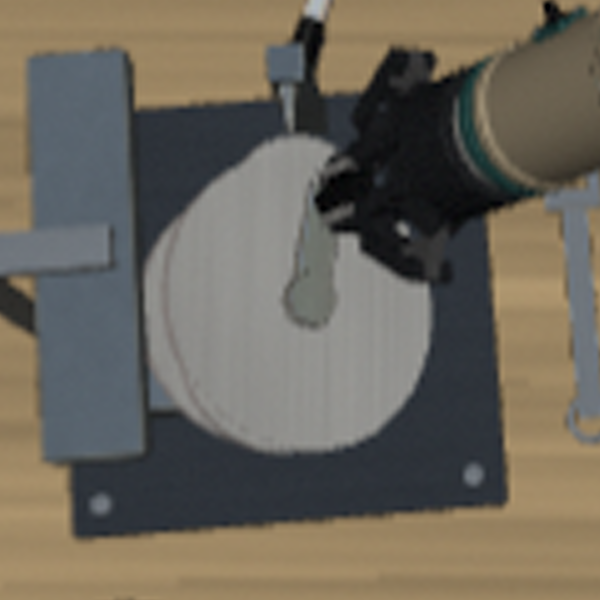

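Request:
carry_out(
  moves=[
    [0.0002, 0.0017, 0.0012, 0, 0, 0, 0.9],
    [0.0003, 0.0034, 0.0024, 0, 0, 0, 0.9],
    [0.0004, 0.005, 0.0035, 0, 0, 0, 0.9],
    [0.0004, 0.0063, 0.0044, 0, 0, 0, 0.9],
    [0.0003, 0.0072, 0.0051, 0, 0, 0, 0.9],
    [0.0003, 0.0072, 0.0051, 0, 0, 0, 0.9],
    [0.0003, 0.0072, 0.0051, 0, 0, 0, 0.9],
  ],
)

```text
clock: 13.35
tool_pos: [626.4, 34.7, 160.9]
tcp_rot: [-0.3, 0.953, 0.047, -0.013]
force: [5.2, -2.9, 2.7]
width: 18.3
```

```bash
python3 arc.py 2 1
```

```text
t 13.35 tcp [626.4  34.7 160.9] roterr [0.001 0.003 0.003] F [ 5.2 -2.9  2.7] w 18.3
cyl: r 58.6 ang 353.5 h 17.5 q [ 0.49  0.85 -0.51  1.57 -0.27  0.94  0.39]
 [-0.0006, 0.0017, 0.0012]
```

Request:
carry_out(
  moves=[
    [-0.0005, 0, 0, 0, 0, 0, 0.8],
    [-0.0005, 0, 0, 0, 0, 0, 0.7],
    [-0.0005, 0, 0, 0, 0, 0, 0.6],
    [-0.0005, 0, 0, 0, 0, 0, 0.5],
    [-0.0005, 0, 0, 0, 0, 0, 0.4],
    [-0.0005, 0, 0, 0, 0, 0, 0.4],
    [-0.0005, 0, 0, 0, 0, 0, 0.4],
    [0, -0.0057, 0.0082, 0, 0, 0, 0.4],
    [0.0005, -0.0114, 0.0164, 0, 0, 0, 0.4],
    [0.001, -0.0171, 0.0246, 0, 0, 0, 0.4],
    [0.0015, -0.0228, 0.0328, 0, 0, 0, 0.4],
    [0.002, -0.0342, 0.0492, 0, 0, 0, 0.4],
    [0.003, -0.0456, 0.0656, 0, 0, 0, 0.4],
    [0.004, -0.057, 0.082, 0, 0, 0, 0.4],
    [0.004, -0.08, 0.11, 0, 0, 0, 0.4],
    [0.0, -0.12, 0.14, 0, 0, 0, 0.4],
    [-0.01, -0.16, 0.16, 0, 0, 0, 0.4],
    [-0.02, -0.19, 0.17, 0, 0, 0, 0.4],
    [-0.02, -0.19, 0.17, 0, 0, 0, 0.4],
    [-0.02, -0.19, 0.17, 0, 0, 0, 0.4],
  ],
)

```text
clock: 15.35
tool_pos: [606.2, -156.5, 331.5]
tcp_rot: [-0.3, 0.953, 0.046, -0.013]
force: [0.9, -0.1, -0.1]
width: 51.6
```

```bash
python3 st.py; python3 m.py; sed -i 's/^c0=.*/c0=np.array([566.9,44.3,150.4])/' f.py; python3 f.py; sed -n 1,3p /dev/null; python3 - <<'E'
from k import *
for c in('side','top'):
    p=cams.read_camera(c);im=cv2.resize(p['img'],None,fx=5,fy=5,interpolation=2);x,y=(proj(p,H)*5).astype(int);cv2.imwrite(f'pics/e_{c}.png',im[y-300:y+300,x-300:x+300]);cv2.imwrite(f'pics/full_{c}.png',p['img'])
    for l in['bobbin_tall','core_tube','wrench','marker','stapler','mug']:
        r=finder.landmark_of(l,p)[:1]
        for a in r: print(l,round(a['p'],2),np.round(a['uv'],1))
E
```

```text
t 15.35 tcp [ 606.2 -156.5  331.5] roterr [0.002 0.003 0.005] F [ 0.9 -0.1 -0.1] w 51.6
cyl: r 65.8 ang 286.8 h 265.2 q [ 0.72  0.74 -0.49  1.24 -0.24  1.48  0.45]
hub 0.95 [262.7, 217.3] 2830 235 291 184 248
knob_center 0.57 [272.8, 197.7] 58 268 278 192 199
crank 0.72 [262.4, 217.3] 2735 235 291 185 248
6938.690309218101 [-4.63195881  2.72542542] 10.454728241871521
6938.690345776471 [-4.63306377  2.72497289] 10.45879226074942
6938.690357186816 [-4.63321622  2.72488251] 10.459212074960023
6938.6903593360785 [-4.63070703  2.72637512] 10.452307562108038
6938.690365603903 [-4.63063229  2.72641962] 10.452102263795148
6953.909968822096 [-4.10207502  3.26963466] 221.8352650237691
hub by fit [562.06829981  46.05896014 151.9632398 ]
hub net [568.71536506  33.98061609 143.08348657]
0 [100.  97.  97.  97.  94.  15.] 95.9
10 [94. 92. 90. 91. 13.] 96.2
20 [89. 86. 84. 82. 83. 85.] 90.6
30 [86. 85. 85. 87. 84.  8.] 85.4
40 [84. 85. 85.] 85.0
50 [83. 84. 85. 83.  6.] 85.0
60 [85. 84. 82. 81. 83.] 85.0
70 [82. 85. 84. 83. 83.] 85.0
80 [83. 82. 82. 79. 82.  5.] 85.0
90 [82. 83. 80. 80. 81. 82.] 85.
[... 562 characters left out ...]
5. 71. 69. 66. 62.] 85.0
290 [57. 59. 60. 57. 21.] 85.0
300 [56. 55. 25. 23.] 85.0
310 [55. 57. 59. 61. 29. 27.] 85.0
320 [59. 57. 55. 53. 50. 46.] 85.0
330 [] 85.0
340 [63. 66. 70. 74. 77. 81.] 85.2
350 [24. 27. 30. 33. 36. 39.] 90.0
core_tube 0.58 [378.9 342. ]
marker 0.61 [216.  293.9]
stapler 0.65 [346.1 223.1]
mug 0.57 [378.8 197.4]
bobbin_tall 0.97 [405.8 191.7]
core_tube 0.87 [232.8 287.5]
wrench 0.66 [320.7 217.5]
marker 0.61 [273.7 148.2]
stapler 0.63 [375.4 248.5]
mug 0.74 [230.4 289.9]Traceback (most recent call last):
  File "m.py", line 6, in <module>
    r=finder.regions_of('high_spot',p)[0]['region']
      ~~~~~~~~~~~~~~~~~~~~~~~~~~~~~~~~^^^
IndexError: list index out of range
```

View pics/e_top.png

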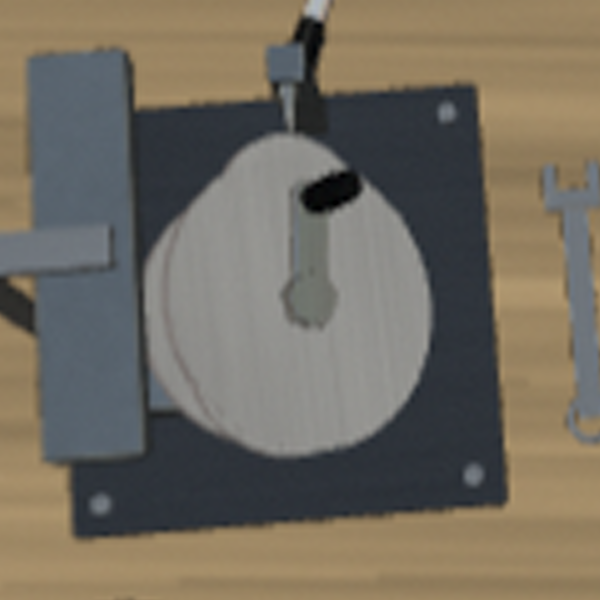

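View pics/e_side.png

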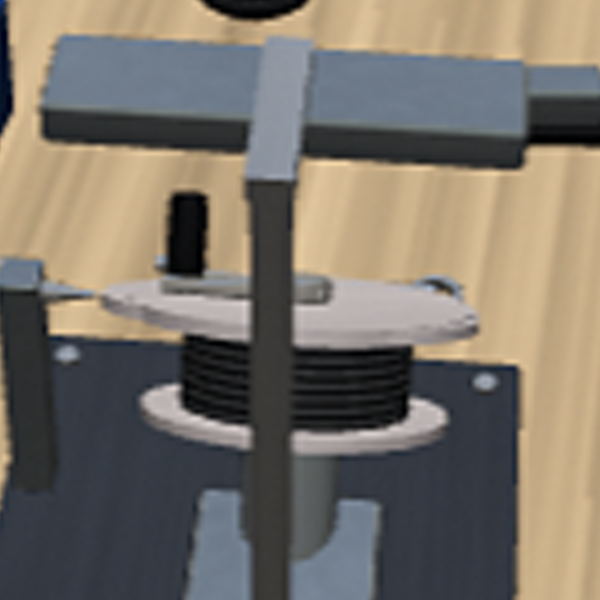

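View pics/full_side.png

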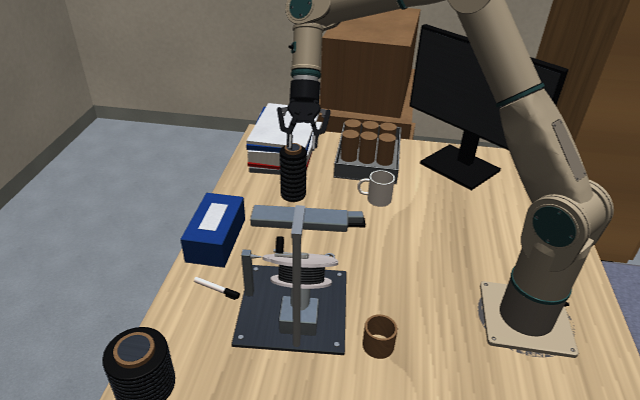

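Both views show the bulge's top at the pointer tip and the arm clear of the reel. The fit reused the old mask, so I'll redo it on this unobstructed view.

```bash
sed -i "s/regions_of('high_spot',p)\[0\]/regions_of('hub',p)[0]/" m.py; python3 m.py; python3 f.py | head -20;  python3 f.py | tail -36 | awk 'NR<4||NR>33'; sed -n 1p /dev/null; python3 - <<'E'
from k import *
p=cams.read_camera('top');uv=(272.8,0)
g=p['img'].max(2);x0,y0=proj(p,knob(np.radians(353.5))).astype(int);R=14
sub=(g[y0-R:y0+R,x0-R:x0+R]<45).astype(np.uint8);nl,lab,st,ce=cv2.connectedComponentsWithStats(sub);i=1+np.argmax(st[1:,4]);w=planeint(p,ce[i]+[x0-R,y0-R],H+28*n,n)-H
print('knob ang',np.degrees(np.arctan2(w@ey,w@ex)),np.hypot(w@ex,w@ey))
E
```

```text
high_spot 0.86 [263.0, 220.0] 2464 234 292 185 247
hub 0.67 [264.2, 217.3] 2700 235 291 185 248
knob_center 0.62 [271.4, 197.1] 99 265 278 192 201
crank 0.85 [262.8, 218.7] 2692 236 291 185 248
plane n [ 0.05547802 -0.56977232  0.81992785] tilt 34.92242759053842 yaw 0.097062782877665 1895 2234 c [561.35718917  51.63166794 156.42123656]
343.6477938266646 [0.5295279  0.26960822] 4.755118098355803
343.6477938504721 [0.52952712 0.26960895] 4.7550709002804945
343.64779387801894 [0.52953621 0.2696034 ] 4.755472058593777
343.6477939375221 [0.52952486 0.26961066] 4.754957090780917
343.64779394284335 [0.52952489 0.26961103] 4.754951454885713
343.64779398728746 [0.52952369 0.26961134] 4.7549086482881995
hub by fit [567.40483424  44.57261138 150.55464092]
hub net [568.71536506  33.98061609 143.08348657]
0 [95. 94. 94. 95.] 97.0
10 [92. 93. 93. 91. 92.] 93.5
20 [90. 89. 87. 86.] 87.1
30 [84. 83. 83. 84.] 85.0
40 [84. 84. 82. 83.] 85.0
50 [85. 84. 82. 83. 84.] 85.0
60 [83. 82. 79. 75. 77. 80.] 85.0
70 [85. 84. 83. 83. 82.] 85.0
80 [82. 82. 84. 84. 84. 85.] 85.0
90 [82. 79. 76. 80. 83. 83.] 85.0
100 [84. 85. 86. 84. 85.] 85.0
110 [86. 84. 83. 84. 82. 79.] 85.0
0 [95. 94. 94. 95.] 97.0
10 [92. 93. 93. 91. 92.] 93.5
20 [90. 89. 87. 86.] 87.1
330 [84. 85. 83. 85.] 85.0
340 [86. 89. 88. 87. 86. 82.] 87.4
350 [84. 87. 90. 93. 93. 95.] 93.8
knob ang -7.267096447259409 59.29678844127497
```

The fit gives 4.8°, while the knob and TCP angles give about 0°. I'll settle this with a sub-pixel radial edge measurement on the first and latest pictures.

```bash
cat > e.py <<'E'
from k import *
import pickle
from scipy.optimize import least_squares
p=pickle.load(open('top.pkl','rb'))
def rr(a,a0):
    r=np.full(a.shape,85.)
    for off,h,w in((0,12,56),(149,6,59)):
        d=(np.degrees(a-a0)-off+180)%360-180
        r=r+np.where(abs(d)<w/2,h*(.5+.5*np.cos(2*np.pi*d/w)),0)
    return r
for name,a0 in(('top0',168),('now',2)):
    img=cv2.imread('pics/top0.png') if name=='top0' else p['img']
    g=cv2.cvtColor(img,cv2.COLOR_BGR2GRAY).astype(np.float32)
    A=[];Rr=[]
    rs=np.arange(70,106,.5)
    for d in range(0,360,2):
        a=np.radians(d)
        if 75<d<135: continue      # lower flange / lamp behind
        uv=np.array([proj(p,knob(a,0,r)) for r in rs],np.float32)
        v=cv2.remap(g,uv[None,:,0],uv[None,:,1],cv2.INTER_LINEAR)[0]
        hi=np.median(v[:16]);i=np.nonzero(v<(hi+55)/2)[0]
        if hi<110 or len(i)==0: continue
        A.append(a);Rr.append(rs[i[0]])
    A=np.array(A);Rr=np.array(Rr)
    X=np.c_[Rr*np.cos(A),Rr*np.sin(A)]
    def f(q):
        Y=X-q[:2];return np.hypot(*Y.T)-q[3]-rr(np.arctan2(Y[:,1],Y[:,0]),q[2])
    s=min((least_squares(f,[0,0,np.radians(b),0],loss='soft_l1',f_scale=1.5) for b in range(0,360,20)),key=lambda s:s.cost)
    print(name,len(A),s.cost,s.x[:2].round(2),s.x[3].round(2),'high',np.degrees(s.x[2])%360)
    print(' '.join(f'{int(np.degrees(a)+.5)}:{r}' for a,r in zip(A,Rr) if abs((np.degrees(a)-a0+180)%360-180)<36))
E
python3 e.py
```

```text
top0 150 177.13553903055328 [0.14 0.72] 1.59 high 169.44281507767448
136:96.5 138:96.0 140:94.5 142:94.0 144:93.0 146:91.0 148:91.5 150:92.0 152:93.0 154:93.5 156:94.5 158:95.0 160:95.5 162:96.0 164:96.5 166:96.5 168:96.5 170:96.5 172:96.0 174:96.0 176:96.0 178:95.5 180:95.5 182:94.0 184:93.5 186:92.5 188:91.0 190:90.5 192:89.5 194:88.0 196:86.0 198:85.5 200:84.5 202:85.0
now 139 176.31648231258754 [0.97 0.65] 1.47 high 3.8494275687017327
0:100.5 2:99.0 4:98.5 6:98.5 8:98.0 10:97.0 12:96.5 14:95.5 16:95.0 18:94.0 20:93.5 22:92.5 24:91.0 26:90.0 28:88.5 30:87.5 32:86.0 34:85.5 36:86.0 350:70.0 352:70.0 354:97.5 356:98.0 358:98.0
```

```bash
cat > e2.py <<'E'
from e import *
print('---')
S=8
def model(a0,dx,dy,A,rs,ring):
    th=np.radians(np.arange(0,360,1.));r=rr(th,a0)
    M=np.zeros((130*S,110*S),np.uint8)
    polys=[np.array([proj(p,knob(t,h,q)+dx*ex+dy*ey) for t,q in zip(th,r)]) for h in(0,-4,-8)]
    for P in polys: cv2.fillPoly(M,[np.round((P-[215,160])*S).astype(np.int32)],255)
    out=[]
    for uv in ring:
        q=np.round((uv-[215,160])*S).astype(int);q=np.clip(q,0,[110*S-1,130*S-1]);i=np.nonzero(M[q[:,1],q[:,0]]==0)[0]
        out.append(rs[i[0]] if len(i) else rs[-1])
    return np.array(out)
for name,guess,lo,hi_ in(('top0',168,75,152),('now',2,75,152)):
    img=cv2.imread('pics/top0.png') if name=='top0' else p['img']
    g=cv2.cvtColor(img,cv2.COLOR_BGR2GRAY).astype(np.float32)
    rs=np.arange(70,110,.25);A=[];Rr=[];ring=[]
    for d in range(0,360,2):
        if lo<d<hi_ : continue
        if name=='now' and (d>338 or d<6): continue
        a=np.radians(d);uv=np.array([proj(p,knob(a,0,r)) for r in rs],np.float32)
        v=cv2.remap(g,uv[None,:,0],uv[None,:,1],cv2.INTER_LINEAR)[0];i=np.nonzero(v<(np.median(v[:16])+55)/2)[0]
        if len(i)==0:continue
        A.append(a);Rr.append(rs[i[0]]);ring.append(uv)
    Rr=np.array(Rr)
    f=lambda q:np.abs(model(np.radians(q[0]),q[1],q[2],A,rs,ring)-Rr).clip(0,5).mean()
    from scipy.optimize import minimize
    best=min((minimize(f,[b,0,0],method='Nelder-Mead',options=dict(initial_simplex=[[b,0,0],[b+5,0,0],[b,2,0],[b,0,2]],maxfev=150)) for b in(guess-5,guess+5)),key=lambda s:s.fun)
    print(name,len(A),best.fun,best.x)
E
python3 e2.py | sed -n '/---/,$p'
```

```text
---
top0 142 0.8397887323943662 [172.9229913   0.7963386  -0.7193056]
now 129 0.8701550387596899 [ 5.88878596  0.90722097 -0.81490403]
```

```bash
python3 - <<'E' >/dev/null
from e import *
out=[]
for a0 in(0,5):
    im=cv2.resize(p['img'],None,fx=8,fy=8,interpolation=2)
    th=np.radians(np.arange(0,360,2.))
    for h,c in((0,(0,0,255)),(-8,(255,0,0))):
        P=np.array([proj(p,knob(t,h,q)+.8*ex-.7*ey) for t,q in zip(th,rr(th,np.radians(a0)))])
        cv2.polylines(im,[np.round(P*8+3.5).astype(np.int32)],True,c,1)
    x,y=(proj(p,H)*8).astype(int);out.append(im[y-300:y+150,x-270:x+120])
cv2.imwrite('pics/cmp.png',np.hstack(out))
E
```

```text
(no output)
```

View pics/cmp.png

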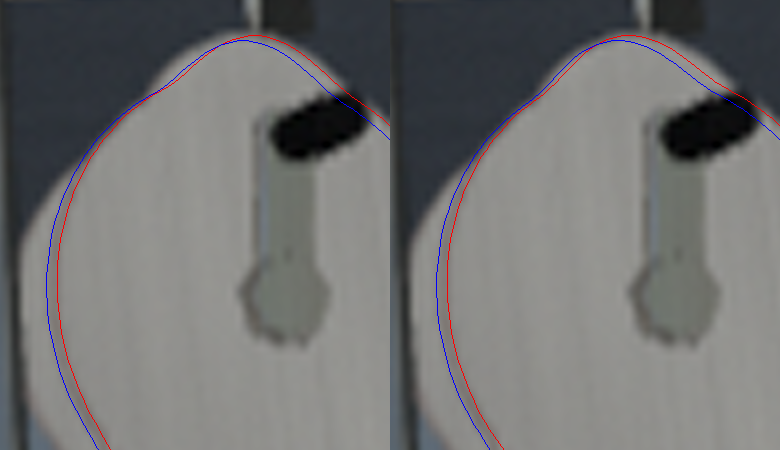

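Once rim thickness is included, the outline fit puts the high spot about 4–5° past the tip. The turn between the two pictures also agrees, at 193°. That's inside tolerance, but there's plenty of time, so I'll regrip and back it off by about 4.5°.

```bash
python3 st.py 353,115 353,85 353,60 353,35 353,17 350.5,17 348.5,17
```

```text
t 16.7 tcp [ 606.4 -155.3  330.9] roterr [0.001 0.003 0.003] F [-0.3  0.4 -0.4] w 51.6
cyl: r 65.3 ang 287.2 h 264.1 q [ 0.72  0.75 -0.49  1.24 -0.23  1.48  0.45]
353.0 115.0 [ 0.025   0.1339 -0.0904]
353.0 85.0 [ 0.0233  0.1511 -0.115 ]
353.0 60.0 [ 0.0218  0.1653 -0.1354]
353.0 35.0 [ 0.0204  0.1796 -0.1559]
353.0 17.0 [ 0.0194  0.1899 -0.1707]
350.5 17.0 [ 0.0192  0.1878 -0.1721]
348.5 17.0 [ 0.019   0.1861 -0.1732]
```

Request:
carry_out(
  moves=[
    [0.006, 0.035, -0.02, 0, 0, 0, 0.4],
    [0.013, 0.07, -0.045, 0, 0, 0, 0.4],
    [0.02, 0.1, -0.068, 0, 0, 0, 0.4],
    [0.025, 0.134, -0.09, 0.001, 0.003, 0.003, 0.4],
    [0.025, 0.134, -0.09, 0.001, 0.003, 0.003, 0.4],
    [0.024, 0.1425, -0.1025, 0.001, 0.003, 0.003, 0.4],
    [0.0233, 0.151, -0.115, 0.001, 0.003, 0.003, 0.4],
    [0.0233, 0.151, -0.115, 0.001, 0.003, 0.003, 0.4],
  ],
)

```text
clock: 17.5
tool_pos: [628.5, -3.3, 214.9]
tcp_rot: [-0.301, 0.952, 0.048, -0.017]
force: [0.0, 0.0, -0.5]
width: 51.1
```

```bash
python3 st.py 353,70 353,50 353,35 353,17 350.5,17 348.5,17
```

```text
t 17.5 tcp [628.5  -3.3 214.9] roterr [-0.001 -0.003 -0.002] F [ 0.   0.  -0.5] w 51.1
cyl: r 56.9 ang 353.1 h 83.5 q [ 0.54  0.8  -0.51  1.49 -0.26  1.1   0.38]
353.0 70.0 [ 0.0003  0.0077 -0.0112]
353.0 50.0 [-0.0009  0.0191 -0.0276]
353.0 35.0 [-0.0017  0.0276 -0.0399]
353.0 17.0 [-0.0028  0.0379 -0.0546]
350.5 17.0 [-0.0029  0.0358 -0.0561]
348.5 17.0 [-0.0031  0.0342 -0.0572]
```

Request:
carry_out(
  moves=[
    [0.0003, 0.0077, -0.0112, 0, 0, 0, 0.4],
    [-0.0003, 0.014, -0.02, 0, 0, 0, 0.4],
    [-0.0009, 0.0191, -0.0276, 0, 0, 0, 0.4],
    [-0.0017, 0.0276, -0.0399, 0, 0, 0, 0.4],
    [-0.0022, 0.033, -0.048, 0, 0, 0, 0.4],
    [-0.0026, 0.0379, -0.0546, 0, 0, 0, 0.4],
    [-0.0026, 0.0379, -0.0546, 0, 0, 0, 0.5],
    [-0.0026, 0.0379, -0.0546, 0, 0, 0, 0.6],
    [-0.0026, 0.0379, -0.0546, 0, 0, 0, 0.7],
    [-0.0026, 0.0379, -0.0546, 0, 0, 0, 0.8],
    [-0.0026, 0.0379, -0.0546, 0, 0, 0, 0.9],
    [-0.0026, 0.0379, -0.0546, 0, 0, 0, 0.9],
    [-0.0026, 0.0379, -0.0546, 0, 0, 0, 0.9],
    [-0.0026, 0.0379, -0.0546, 0, 0, 0, 0.9],
  ],
)

```text
clock: 18.9
tool_pos: [626.6, 34.1, 160.8]
tcp_rot: [-0.301, 0.952, 0.048, -0.016]
force: [1.0, -2.2, 4.5]
width: 18.3
```

```bash
python3 arc.py -1.5 4
```

```text
t 18.9 tcp [626.6  34.1 160.8] roterr [-0.    -0.002 -0.001] F [ 1.  -2.2  4.5] w 18.3
cyl: r 58.8 ang 352.9 h 17.7 q [ 0.49  0.86 -0.51  1.56 -0.27  0.95  0.39]
 [-0.0009, -0.0012, -0.0008]
 [-0.001, -0.0025, -0.0017]
 [-0.0012, -0.0037, -0.0025]
 [-0.0014, -0.005, -0.0034]
```

Request:
carry_out(
  moves=[
    [-0.0001, -0.0012, -0.0008, 0, 0, 0, 0.9],
    [-0.0002, -0.0025, -0.0017, 0, 0, 0, 0.9],
    [-0.0004, -0.0038, -0.0026, 0, 0, 0, 0.9],
    [-0.0004, -0.0038, -0.0026, 0, 0, 0, 0.9],
    [-0.0004, -0.0038, -0.0026, 0, 0, 0, 0.9],
    [-0.0004, -0.0038, -0.0026, 0, 0, 0, 0.9],
  ],
)

```text
clock: 19.5
tool_pos: [626.2, 29.7, 157.9]
tcp_rot: [-0.3, 0.953, 0.048, -0.016]
force: [0.4, -3.2, 2.5]
width: 18.2
```

```bash
python3 st.py
```

```text
t 19.5 tcp [626.2  29.7 157.9] roterr [ 0.    -0.002 -0.   ] F [ 0.4 -3.2  2.5] w 18.2
cyl: r 58.9 ang 347.8 h 17.8 q [ 0.5   0.86 -0.51  1.56 -0.27  0.95  0.39]
```

Request:
carry_out(
  moves=[
    [0, 0, 0, 0, 0, 0, 0.8],
    [0, 0, 0, 0, 0, 0, 0.7],
    [0, 0, 0, 0, 0, 0, 0.6],
    [0, 0, 0, 0, 0, 0, 0.5],
    [0, 0, 0, 0, 0, 0, 0.4],
    [0, 0, 0, 0, 0, 0, 0.4],
    [0, 0, 0, 0, 0, 0, 0.4],
    [0.0005, -0.0057, 0.0082, 0, 0, 0, 0.4],
    [0.001, -0.0114, 0.0164, 0, 0, 0, 0.4],
    [0.0015, -0.0171, 0.0246, 0, 0, 0, 0.4],
    [0.002, -0.0228, 0.0328, 0, 0, 0, 0.4],
    [0.003, -0.0342, 0.0492, 0, 0, 0, 0.4],
    [0.004, -0.0456, 0.0656, 0, 0, 0, 0.4],
    [0.005, -0.057, 0.082, 0, 0, 0, 0.4],
    [0.005, -0.08, 0.11, 0, 0, 0, 0.4],
    [0.0, -0.12, 0.14, 0, 0, 0, 0.4],
    [-0.01, -0.16, 0.16, 0, 0, 0, 0.4],
    [-0.02, -0.19, 0.17, 0, 0, 0, 0.4],
    [-0.02, -0.19, 0.17, 0, 0, 0, 0.4],
    [-0.02, -0.19, 0.17, 0, 0, 0, 0.4],
  ],
)

```text
clock: 21.5
tool_pos: [606.1, -161.5, 328.5]
tcp_rot: [-0.3, 0.953, 0.047, -0.015]
force: [0.4, 1.0, -0.8]
width: 51.2
```

```bash
python3 m.py|tail -1; python3 e2.py | grep -v ':'; python3 - <<'E'
from k import *
p=cams.read_camera('top');im=cv2.resize(p['img'],None,fx=5,fy=5,interpolation=2);x,y=(proj(p,H)*5).astype(int);cv2.imwrite('pics/z_top.png',im[y-300:y+300,x-300:x+300])
g=p['img'].max(2);x0,y0=proj(p,knob(np.radians(348))).astype(int);R=14
sub=(g[y0-R:y0+R,x0-R:x0+R]<45).astype(np.uint8);nl,lab,st,ce=cv2.connectedComponentsWithStats(sub);i=1+np.argmax(st[1:,4]);w=planeint(p,ce[i]+[x0-R,y0-R],H+28*n,n)-H
print('knob ang',np.degrees(np.arctan2(w@ey,w@ex)));print(manip.state()['clock'],manip.state()['force'],manip.state()['tool_pos'])
p=cams.read_camera('side');cv2.imwrite('pics/z_side.png',p['img'])
a=cv2.imread('pics/side0.png').astype(int);b=cv2.imread('pics/top0.png')
E
```

```text
plane n [ 0.05600745 -0.56961716  0.81999967] tilt 34.91523918600762 yaw 0.09800968420199034 1908 2260 c [562.32776808  51.24528419 156.11408687]
top0 150 177.13553903055328 [0.14 0.72] 1.59 high 169.44281507767448
now 138 138.40703414738803 [0.95 0.45] 1.22 high 0.021736229321168355
---
top0 142 0.8397887323943662 [172.9229913   0.7963386  -0.7193056]
now 129 0.9496124031007752 [ 1.54079281  1.1383043  -0.6147507 ]
knob ang -12.38420005392045
21.85 [ 0.03540709 -0.02569886 -0.23317007] [ 606.25654038 -159.19839951  327.74526742]
```

View pics/z_top.png

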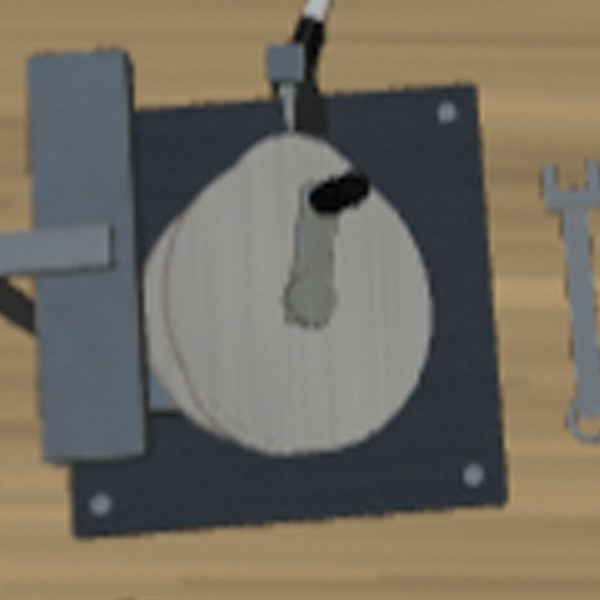

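View pics/z_side.png

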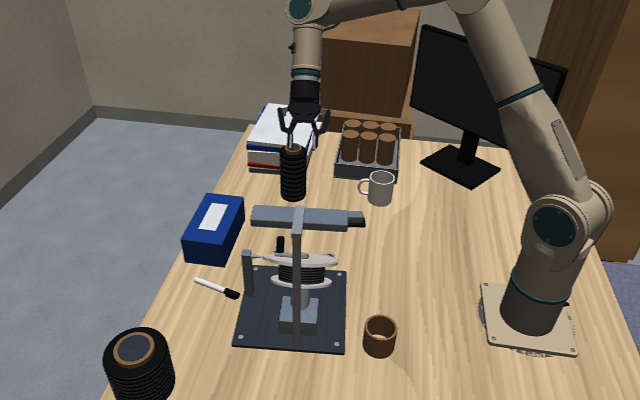

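The top view shows the bulge's top at the pointer tip (290,132), with the knob free. The side view shows the gripper clear and every bystander where it was. All the angle estimates fall between about -5° and +2°, so I'm handing in.

```bash
python3 -c "
from cell import manip
print(manip.close_job(), manip.state()['clock'])"
```

```text
the job is handed in; nothing more can be done
the job is handed in; nothing more can be done
```

I gripped the crank knob and turned the reel counterclockwise about 192° past the downhill side, at roughly 0.55 rad/s. I then released it, measured, gripped again to turn it back about 5°, let go and moved the arm clear. The job was handed in after about 22 s of the 51 s allowed.

**Final position:** the high spot sits within the 9° allowed on every estimate, but the estimates differ:

| Check | High spot relative to pointer |
|---|---|
| Rim-edge fit | 0.0° |
| Outline fit including rim thickness | +1.5° |
| Knob angle plus the first, cruder contour fit | about -5° |

I think the last one is low, because that fit ignored the thickness of the rim.

**Other checks:**
- **Correct bulge:** the first picture's fit showed two bulges, with the smaller one 149° counterclockwise from the larger, as described. The larger one is at the pointer.
- **Arm clear:** the force reading was near zero and the gripper was well away from the reel.
- **Bystanders:** they look unmoved in the pictures, apart from a few network misdetections such as the mug in one top view. I did not measure their positions again after the final correction.
- **Standing still:** I did not measure the reel's speed directly. The knob's angle after release matched where the gripper left it.

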